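# Function check of a ratchet-locking clamp

### The arm

A 6-joint arm with a two-finger parallel gripper is mounted at the origin on the work surface; the furniture and walls round the work are solid. World frame = base frame: x ahead of the robot, y to its left, z up, the work surface at z = 0. Lengths are in m, angles in rad, forces in N, time in s.
With the tool pointing down it reaches from about 0.35 to 0.775 m from the base axis. Payload 7.3 kg.
Tool frame: the origin (TCP) lies between the finger pads; the fingertips stand 8 mm ahead of it and the grasp point (between the pads) lies 11 mm behind it (robot.nose_length is the distance from the TCP to the fingertips, in m); z points along the fingers, y is the line along which they close (so a half turn about z gives the same grasp; the last joint's range is limited). The gripper opens to 92 mm and grips with 3 to 60 N. Pads are 19 mm wide; open, the fingers measure 130 mm over their backs; the gripper's body (75 mm by 190 mm) begins 47 mm behind the grasp point.
Start: joints at [0.982, 0.342, 1.524, -0, 1.275, -0.146], TCP at [0.225, 0.474, 0.235] pointing down, gripper open.
Joint ranges: [-2.53, 2.53], [-0.77, 2.02], [0.04, 2.7], [-1, 4.14], [0.28, 2.66], [-3.11, 3.11]. Speed limits (rad/s): [2.57, 2.57, 3.14, 3.14, 3.14, 3.14].

### API

Orientations are given as [roll, pitch, yaw] about the fixed x, y, z axes, in that order (R = Rz(yaw) Ry(pitch) Rx(roll)).
In Python, from cell import robot gives the robot as it stands. The module is installed in compiled form; this text tells all that it offers.
- The arm moves only by the shell command python3 -m jog 'ROWS' [FORCE]. ROWS is JSON, a list that holds one entry, the list of rows, each a list of 5 numbers: the gripper's target within -1 to 1 (fully open at 1, half-way at 0, shut at -1), then the shift along the tool's x, y, z in m, then the turn about the tool's z in rad. A call has 1 to 5 rows; each row is the pose to reach, as a shift and turn from the pose commanded when the call began, along the tool's axes at that moment; what a row does not reach only later rows make up. A row lasts 1/12 s, in which the tool goes at most 41.7 mm and 7.16 degrees, less where a joint would pass 70% of its speed; a pose out of reach is approached as far as the arm can. A call with a gripper value outside its range is refused whole. The fingers move at their own pace and stop on an object; FORCE is the grip in N (left out, the last holds). Time passes only in rows, so rows that repeat a pose let the fingers close. It gives the time, the measured TCP pose, the force, the opening and the grip force at its end, in the units of the state.
- robot.observe(): the state, without advancing time (a new reading comes with each control period).
- robot.read_camera(name): name is "scene" or "side" or "wrist"; returns the picture (420x560x3 uint8, red, green, blue); there is no depth.
- robot.camera_model(name): a dict with "camera_matrix" (3x3 intrinsics, pixels), "position" and "attitude" of the camera in the world; the wrist camera has in their place "mount" (4x4, takes a point from camera to tool coordinates, whose origin is the TCP and whose axes are the flange's). Camera axes: x right, y down, z forward; pixel columns grow to the right and rows downward; lengths in m; the calibration is good to about 2 mm. A picture is of the moment at which its call begins: read the wrist's pose just before it. camera_model takes no time and is no camera call.
- robot.hand_in(): hands the job in; it is judged then, once.
The state is a dict: "time": time; "qpos": joint angles; "qvel": joint speeds; "joint_efforts": joint torques, N m; "tool_pos": TCP position; "tool_rot": TCP orientation; "contact_force": force on the tool from outside, world axes, zero at the start; "torque": the same for the moment, N m; "opening": finger opening in m; "grip_force": force on a finger pad.
Only numpy, scipy, OpenCV 4.12 (cv2) and the standard library are available. Lean on these libraries where they do the work, as an engineer would, in place of code of your own. Each camera call takes 0.05 s, during which the arm holds its last target. There are 200 camera calls.

### The job

Two scissor-type locking clamps stand on the worktop; check the ratchet of the one whose handles are open. Squeeze its two handles together until the ratchet catches, let go completely for about a second so that it is seen to stay locked, then press the round thumb pad of its one handle straight down to unhook the teeth, and let go again so that the handles spring fully open. Leave the other clamp, which is already locked shut, alone.

Things in the scene. Friction and masses are not known exactly. Their poses are not given: they have to be found in the camera images.
- clamp: Open steel scissor clamp, level on a fixed post. Origin: worktop under the pivot; z up, jaws along +x, handles along -x: +y one ends in a round pad, -y one in a ring, 160 mm from pivot. Bars 9 mm wide and high, axis at z 78 mm, nothing below. Squeeze at (-73, 0, 78) mm, midway between them, closing along y, 30-40 N: 57 mm over both when open, 40-47 locked. Ratchet arms lie at x = -132 mm.
- handles (a joint): How far each handle of the open clamp is closed, rad: 0 fully open (a spring of about 4 N drives it there), 0.12 shut against the stop. Both handles move together, evenly about the clamp's x axis. Ratchet teeth catch at about 0.07, 0.09 and 0.11; any of them will do. Squeezed to the stop and let go, it settles on the last tooth.
- thumb_pad (a point): Centre of the top of the open clamp's flat steel thumb pad, 26 mm across, z = 85 mm unpressed; moves with its handle. Pressed straight down, the handle's end bends: teeth clear after about 5 mm (2 N), stop at 11 mm (3 N). Keep it 8 to 10 mm down until the handles spring open; the pad then slides 11-18 mm outward under the finger. The ring lies 70-85 mm beside it when locked, 3 mm lower.
- shut_clamp: The other clamp, the same in shape, size and frame, but already locked shut: its handles measure about 40 mm over their outer sides 75 mm from the pivot. Not to be touched. It stands 0.3 m or more to one side of the open clamp.

How it is judged:
On the way, in this order (a step that is already met when the one before it is completed fails the run):
1. the open clamp is locked: its ratchet holds the handles closed while the robot touches nothing of it (value of joint handles above 0.05 rad and contact force between clamp and the fingers below 0.1 N and contact force between clamp and the arm below 0.1 N), for 0.4 s.
2. the thumb pad is pressed down by more than 4 mm (height (world z) of thumb_pad below 0.081 m), for 0.02 s.
At the end, for the whole second after the job is handed in: The checked clamp's handles have sprung open again (closed by less than 0.02 rad of 0.12), its thumb pad is back up (within 3 mm), and the robot no longer touches the clamp (value of joint handles below 0.02 rad and height (world z) of thumb_pad above 0.082 m and contact force between clamp and the fingers below 0.1 N and contact force between clamp and the arm below 0.1 N).
It fails at once if the robot touches the clamp that is already locked (more than 1 N) (contact force between shut_clamp and the fingers above 1 N or contact force between shut_clamp and the arm above 1 N).
It also fails if it takes over 38 s, if anything falls off the work surface, if the arm or the gripper's body presses on something with over 40 N, if the wrist force passes 120 N, or if a joint passes its speed limit or range.

## Working session

There is one attempt and no reset: what is moved stays moved. The work goes in short steps, Python scripts to look and compute and a shell command to move; the robot and the scene stay as the last step left them, time stands still between calls to the robot, and variables do not carry over. Pictures are saved under pics/ and viewed, at most 10 in all, crops included, and the job is handed in when it is done.

```bash
mkdir -p pics; cat > h.py <<'E'
import numpy as np,cv2
from cell import robot
from scipy.spatial.transform import Rotation as Ro
def cam(n,s=None):
    m=robot.camera_model(n);K=np.array(m["camera_matrix"])
    if n=="wrist":
        T=np.eye(4);s=s or robot.observe();T[:3,:3]=rot(s["tool_rot"]);T[:3,3]=s["tool_pos"]
        M=T@np.array(m["mount"]);return K,M[:3,:3],M[:3,3]
    return K,rot(m["attitude"]),np.array(m["position"])
def rot(a):
    a=np.array(a,float)
    return a if a.shape==(3,3) else Ro.from_euler("xyz",a).as_matrix() if a.size==3 else Ro.from_quat(a).as_matrix()
def ray(c,px,z):
    K,R,p=c;d=R@np.linalg.solve(K,[px[0],px[1],1.]);return p+d*(z-p[2])/d[2]
def proj(c,P):
    K,R,p=c;q=K@(R.T@(np.array(P)-p));return q[:2]/q[2]
def tool(P,s=None):
    s=s or robot.observe();return rot(s["tool_rot"]).T@(np.array(P)-s["tool_pos"])
E
python3 - <<'E'
from h import *
s=robot.observe();print(s)
for n in("scene","wrist"):
    print(n,robot.camera_model(n))
    cv2.imwrite(f"pics/{n}0.png",robot.read_camera(n)[:,:,::-1])
E
```

```text
{'time': 0.0, 'qpos': array([ 9.82048948e-01,  3.42735313e-01,  1.52502309e+00, -3.15951280e-05,
        1.27542112e+00, -1.46012075e-01]), 'qvel': array([ 0.00151933,  0.00028765, -0.00108363,  0.00127589,  0.00054231,
        0.00093547]), 'joint_efforts': array([-9.40359168e-04, -4.31235158e+01, -2.44225538e+01,  7.18916254e-02,
        5.57947950e-02, -1.78237515e-04]), 'tool_pos': array([0.22468279, 0.47404246, 0.23403631]), 'tool_rot': array([-3.14001827e+00, -2.00989159e-04,  2.69886641e+00]), 'contact_force': array([0.15108002, 0.82685067, 0.40129013]), 'torque': array([ 0.06803167, -0.03490986, -0.01067942]), 'grip_force': 0.0, 'opening': 0.09182133416846876}
scene {'camera_matrix': array([[497.96102587,   0.        , 277.44633678],
       [  0.        , 497.96102587, 209.65519827],
       [  0.        ,   0.        ,   1.        ]]), 'position': array([-0.2680908 , -0.626547  ,  0.69378334]), 'attitude': array([-2.11249326, -0.00912266, -0.87333674])}
wrist {'camera_matrix': array([[328.90777077,   0.        , 274.42946553],
       [  0.        , 328.90777077, 209.26426258],
       [  0.        ,   0.        ,   1.        ]]), 'mount': array([[ 1.53361515e-03, -9.51745359e-01, -3.06885026e-01,
         8.38941303e-02],
       [ 9.99998818e-01,  1.49309014e-03,  3.66820514e-04,
         4.76906025e-04],
       [ 1.09087285e-04, -3.06885226e-01,  9.51746524e-01,
        -1.49222490e-01],
       [ 0.00000000e+00,  0.00000000e+00,  0.00000000e+00,
         1.00000000e+00]])}
```

View pics/scene0.png

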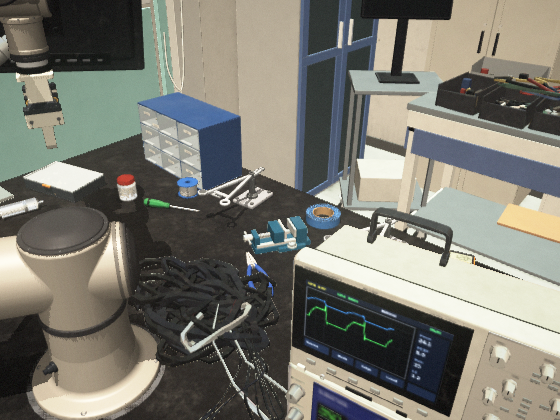

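View pics/wrist0.png

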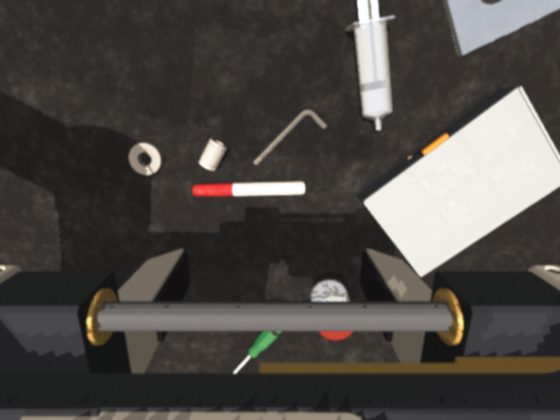

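The scene view shows a clamp near (235,188), standing beside the blue cabinet. The second one isn't clear, and the wrist view shows no clamp. Next I'll take the side view and a zoomed crop of the scene.

```bash
python3 - <<'E'
from h import *
print(robot.camera_model("side"))
a=robot.read_camera("side")[:,:,::-1]
cv2.imwrite("pics/side0.png",a)
b=cv2.imread("pics/scene0.png")
cv2.imwrite("pics/crop0.png",cv2.resize(b[140:260,170:330],None,fx=5,fy=5,interpolation=cv2.INTER_CUBIC))
c=cam("scene")
for p in [(235,188),(265,205),(215,325),(265,172),(200,192)]: print(p,ray(c,p,.08))
E
```

```text
{'camera_matrix': array([[506.29203123,   0.        , 277.15566704],
       [  0.        , 506.29203123, 214.58377917],
       [  0.        ,   0.        ,   1.        ]]), 'position': array([ 0.4054128 , -0.98450359,  0.81836832]), 'attitude': array([-2.1969977 , -0.01514297, -0.11202703])}
(235, 188) [0.52876975 0.17636447 0.08      ]
(265, 205) [0.51439885 0.06125695 0.08      ]
(215, 325) [ 0.15145116 -0.14187415  0.08      ]
(265, 172) [0.64810027 0.17825535 0.08      ]
(200, 192) [0.45555726 0.22848408 0.08      ]
```

View pics/side0.png

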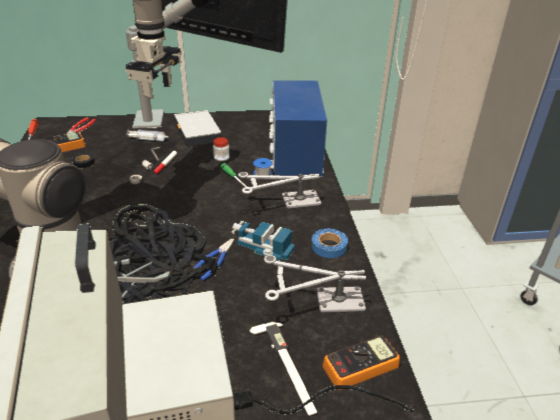

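View pics/crop0.png

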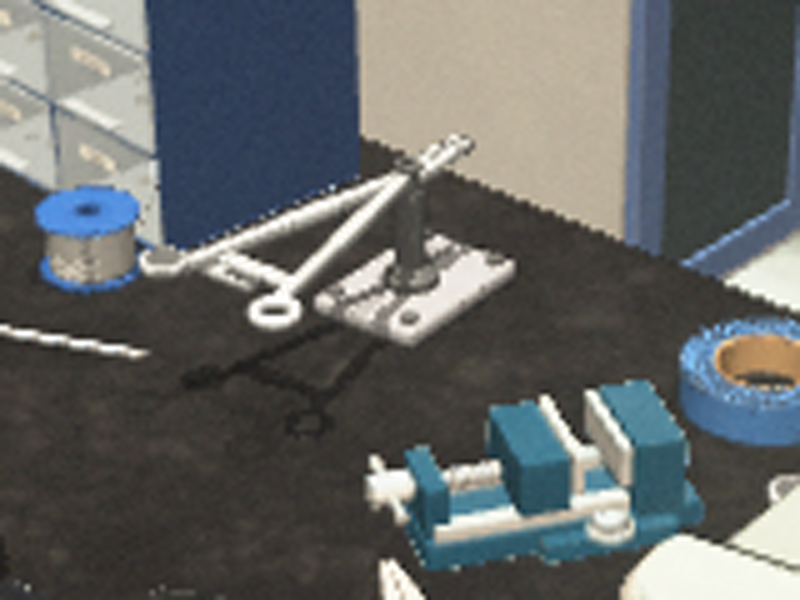

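The side view shows both clamps: one far near (280,182), one near around (315,278). I'll enlarge each to measure the handle spreads.

```bash
python3 - <<'E'
from h import *
b=cv2.imread("pics/side0.png")
f=lambda r:cv2.resize(r,(800,300),interpolation=cv2.INTER_CUBIC)
cv2.imwrite("pics/crop1.png",np.vstack([f(b[155:212,220:372]),f(b[245:302,240:392])]))
E
```

```text
(no output)
```

View pics/crop1.png

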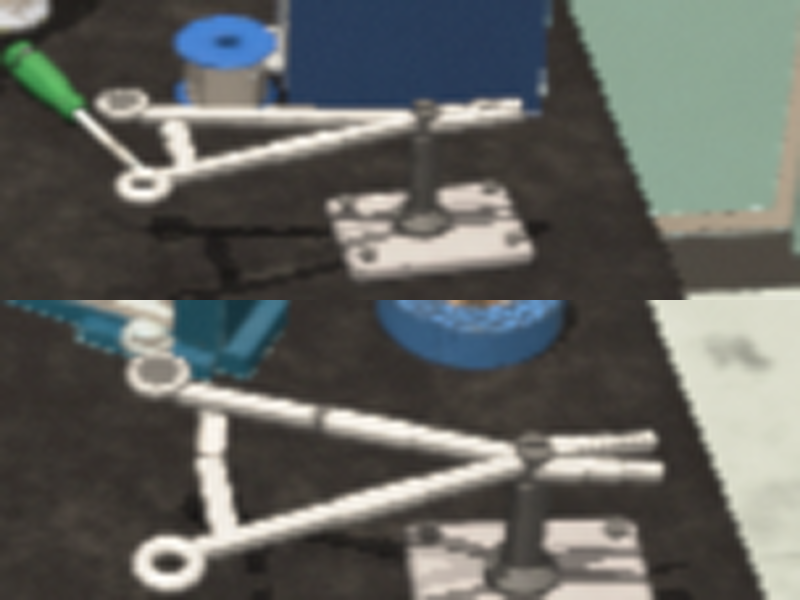

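The near clamp (lower crop) is the open one, with its jaws apart: pad at side px (270,259), ring (272.3,295), pivot (341,273.5). The far clamp is shut: pad (243.3,174.4), ring (247,190), pivot (300.5,176).

```bash
python3 - <<'E'
from h import *
c=cam("side")
for n,q in dict(B=[(270,258.9,.085),(272.3,295,.08),(341.1,273.5,.085)],A=[(243.3,174.4,.085),(247,190,.08),(300.5,175.9,.085)]).items():
    P=[ray(c,(u,v),z) for u,v,z in q];pd,rg,pv=P
    print(n,np.round(P,4).tolist(),"sep",np.linalg.norm(pd-rg),"len",np.linalg.norm((pd+rg)/2-pv))
    d=pv-(pd+rg)/2;yaw=np.arctan2(d[1],d[0]);print("yaw",yaw)
    x=np.array([np.cos(yaw),np.sin(yaw),0]);g=pv-.073*x;g[2]=.078;print("squeeze",g,np.hypot(*g[:2]))
print(rot(robot.observe()["tool_rot"]))
E
```

```text
B [[0.4955, -0.1423, 0.085], [0.4895, -0.2485, 0.08], [0.6418, -0.2038, 0.085]] sep 0.1065065432293432 len 0.14961090734119636
yaw -0.05634621268099581
squeeze [ 0.56894683 -0.19970588  0.078     ] 0.6029783814879878
A [[0.4576, 0.2193, 0.085], [0.4631, 0.1471, 0.08], [0.6146, 0.1976, 0.085]] sep 0.07254270268564914 len 0.15491412235208166
yaw 0.09293715969693069
squeeze [0.54190392 0.1907861  0.078     ] 0.5745077832619163
[[-9.03568152e-01  4.28443974e-01 -5.96889990e-04]
 [ 4.28444362e-01  9.03567713e-01 -9.03118964e-04]
 [ 1.52394646e-04 -1.07176368e-03 -9.99999414e-01]]
```

```bash
python3 - <<'E'
from h import *
for z in(.15,.25,.35): print(z,ray(cam("side"),(215,295),z),ray(cam("scene"),(345,228),z))
E
python3 -m jog '[[[1,-0.03,-0.023,0,0],[1,-0.06,-0.046,0,0],[1,-0.09,-0.069,0,0],[1,-0.12,-0.092,0,0],[1,-0.15,-0.115,0,0]]]' 30
python3 -m jog '[[[1,-0.03,-0.023,0,0],[1,-0.06,-0.046,0,0],[1,-0.09,-0.069,0,0],[1,-0.12,-0.092,0,0],[1,-0.15,-0.115,0,0]]]'
```

```text
0.15 [ 0.37644785 -0.30807204  0.15      ] [ 0.46159258 -0.19789236  0.15      ]
0.25 [ 0.38078153 -0.40927845  0.25      ] [ 0.32740617 -0.27672056  0.25      ]
0.35 [ 0.38511521 -0.51048485  0.35      ] [ 0.19321975 -0.35554877  0.35      ]
time: 0.57
tool_pos: [0.3114, 0.3046, 0.2346]
tool_rot: [-3.141, -0.0, 2.7]
contact_force: [1.3, 0.4, 1.2]
opening: 0.0921
grip_force: 0.0
time: 0.98
tool_pos: [0.3978, 0.1362, 0.2347]
tool_rot: [3.141, 0.0, 2.699]
contact_force: [1.4, 0.7, 0.3]
opening: 0.0916
grip_force: 0.0
```

```bash

python3 -m jog '[[[1,-0.03,-0.023,0,0],[1,-0.06,-0.046,0,0],[1,-0.09,-0.069,0,0],[1,-0.12,-0.092,0,0],[1,-0.15,-0.115,0,0]]]'
python3 -m jog '[[[1,-0.03,-0.023,0,-0.1],[1,-0.06,-0.046,0,-0.2],[1,-0.09,-0.069,0,-0.3],[1,-0.12,-0.092,0,-0.386],[1,-0.15,-0.115,0,-0.386]]]'
python3 -m jog '[[[1,0,0,0,0],[1,0,0,0,0]]]'
python3 - <<'E'
from h import *
s=robot.observe();np.save("s1.npy",np.r_[s["tool_pos"],s["tool_rot"]]);a=robot.read_camera("wrist")[:,:,::-1];cv2.imwrite("pics/w1.png",a)
print(s["qpos"])
E
```

```text
time: 1.4
tool_pos: [0.4841, -0.032, 0.2346]
tool_rot: [3.141, -0.0, 2.698]
contact_force: [1.2, -0.1, 0.2]
opening: 0.0921
grip_force: 0.0
time: 1.82
tool_pos: [0.5703, -0.2001, 0.2343]
tool_rot: [3.141, -0.001, 3.089]
contact_force: [0.3, 0.3, 1.0]
opening: 0.0916
grip_force: 0.0
time: 1.98
tool_pos: [0.5699, -0.1999, 0.2333]
tool_rot: [3.141, -0.002, 3.082]
contact_force: [-1.5, 0.0, -0.4]
opening: 0.0923
grip_force: 0.0
[-4.64244271e-01  4.90796460e-01  1.29378672e+00  1.75366411e-04
  1.35905342e+00 -1.97533726e+00]
```

View pics/w1.png

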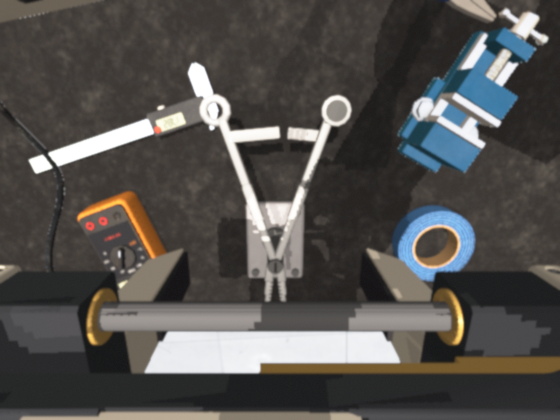

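The wrist view shows ring (214.5,110), pad (336.5,110), pivot (276,264), with the fingers below. I'll refine the pad and ring centres with circle detection.

```bash
cat > m.py <<'E'
from h import *
v=np.load("s1.npy");s=dict(tool_pos=v[:3],tool_rot=v[3:]);c=cam("wrist",s)
g=cv2.imread("pics/w1.png",0)
def circ(x,y):
    r=cv2.HoughCircles(g[y-30:y+30,x-30:x+30],cv2.HOUGH_GRADIENT,1,30,param1=120,param2=12,minRadius=10,maxRadius=19);r=r[0][0];print(r);return r[:2]+[x-30,y-30]
rp=circ(214,110);pp=circ(336,110)
pad=ray(c,pp,.085);ring=ray(c,rp,.082);piv=ray(c,(276,264),.085)
d=piv-(pad+ring)/2;print("pad",pad,"ring",ring,"piv",piv,"sep",np.linalg.norm(pad-ring),"len",np.linalg.norm(d[:2]))
# bars centre at row through each: threshold
for row in (150,170,190,210):
    m=np.where(g[row,200:350]>150)[0]+200
    l=np.split(m,np.where(np.diff(m)>2)[0]+1);print(row,[(int(q[0]),int(q[-1])) for q in l if len(q)])
yaw=np.arctan2(d[1],d[0]);print("yaw",yaw)
x=np.array([np.cos(yaw),np.sin(yaw),0]);sq=piv-.073*x;sq[2]=.078;print("sq",sq,"from pad/ring",(pad+ring)/2+x*.087)
E
python3 m.py
```

```text
[29.5 29.5 16. ]
[30.5 29.5 14.7]
pad [ 0.49439674 -0.14079545  0.085     ] ring [ 0.48821338 -0.24768173  0.082     ] piv [ 0.63954371 -0.20153633  0.085     ] sep 0.10710700139067555 len 0.14841817242947744
150 [(228, 237), (313, 321)]
170 [(236, 244), (306, 312)]
190 [(243, 252), (297, 304)]
210 [(246, 299)]
yaw -0.04918996846422013
sq [ 0.56663201 -0.19794691  0.078     ] from pad/ring [ 0.57819983 -0.19851639  0.0835    ]
```

```bash

python3 -m jog '[[[1,0.002,0.002,0.035,-0.01],[1,0.002,0.002,0.07,-0.01],[1,0.002,0.002,0.105,-0.01],[1,0.002,0.002,0.14,-0.01],[1,0.002,0.002,0.166,-0.01]]]' 35
python3 -m jog '[[[1,0,0,0,0],[0.3,0,0,0,0],[-0.2,0,0,0,0],[-0.5,0,0,0,0],[-1,0,0,0,0]]]' 35
python3 -m jog '[[[-1,0,0,0,0],[-1,0,0,0,0],[-1,0,0,0,0],[-1,0,0,0,0],[-1,0,0,0,0]]]'
```

```text
time: 2.45
tool_pos: [0.5666, -0.1938, 0.0665]
tool_rot: [3.14, -0.003, 3.096]
contact_force: [-1.2, 0.2, 0.5]
opening: 0.092
grip_force: 0.0
time: 2.87
tool_pos: [0.5692, -0.1965, 0.071]
tool_rot: [-3.14, 0.004, 3.095]
contact_force: [-0.2, -0.3, -0.3]
opening: 0.0697
grip_force: 0.7
time: 3.28
tool_pos: [0.5677, -0.1988, 0.0699]
tool_rot: [-3.138, 0.0, 3.095]
contact_force: [-4.6, -9.3, 3.2]
opening: 0.039
grip_force: 34.0
```

```bash

python3 -m jog '[[[-1,0,0,0,0],[-1,0,0,0,0],[-1,0,0,0,0],[-1,0,0,0,0],[-1,0,0,0,0]]]'
python3 -m jog '[[[1,0,0,0,0],[1,0,0,0,0],[1,0,0,0,0],[1,0,0,0,0],[1,0,0,0,0]]]'
python3 -m jog '[[[1,0,0,0,0],[1,0,0,0,0],[1,0,0,0,0],[1,0,0,0,0],[1,0,0,0,0]]]'
```

```text
time: 3.7
tool_pos: [0.5676, -0.1989, 0.0699]
tool_rot: [-3.138, 0.0, 3.095]
contact_force: [-4.0, -9.4, 2.2]
opening: 0.0391
grip_force: 34.0
time: 4.12
tool_pos: [0.5682, -0.1959, 0.069]
tool_rot: [3.141, 0.0, 3.095]
contact_force: [-0.5, -0.2, -0.3]
opening: 0.0679
grip_force: 0.0
time: 4.53
tool_pos: [0.5681, -0.1961, 0.0687]
tool_rot: [3.141, -0.0, 3.095]
contact_force: [0.1, -0.2, -0.7]
opening: 0.0914
grip_force: 0.0
```

```bash

python3 -m jog '[[[1,0,0,-0.035,0],[1,0,0,-0.07,0],[1,0,0,-0.105,0],[1,0,0,-0.14,0],[1,0,0,-0.166,0]]]'
python3 -m jog '[[[-1,0,0,0,0],[-1,0,0,0,0],[-1,0,0,0,0],[-1,0,0,0,0],[-1,0,0,0,0]]]'
python3 - <<'E'
from h import *
s=robot.observe();np.save("s1.npy",np.r_[s["tool_pos"],s["tool_rot"]]);a=robot.read_camera("wrist")[:,:,::-1];cv2.imwrite("pics/w2.png",a)
E
```

```text
time: 4.95
tool_pos: [0.5686, -0.1964, 0.2381]
tool_rot: [-3.14, 0.003, 3.095]
contact_force: [1.0, -0.6, 0.4]
opening: 0.092
grip_force: 0.0
time: 5.37
tool_pos: [0.5675, -0.196, 0.2331]
tool_rot: [3.14, -0.003, 3.095]
contact_force: [-0.0, -0.6, 0.7]
opening: 0.0634
grip_force: 0.0
```

View pics/w2.png

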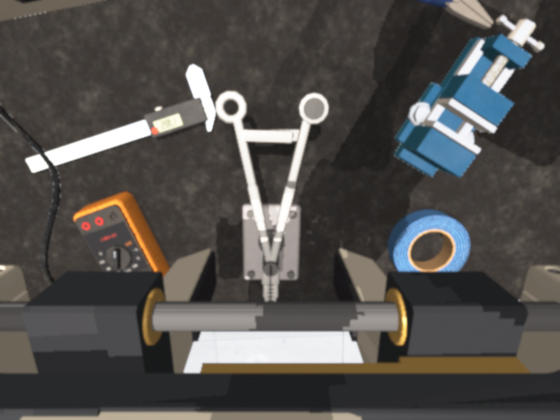

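The clamp stays locked: ring at (231,107), pad (314,108), pivot (270,267).

```bash
sed -i 's/w1.png/w2.png/;s/circ(214,110)/circ(231,107)/;s/circ(336,110)/circ(314,108)/;s/(276,264)/(270,267)/' m.py
cat >>m.py <<'E'
out=np.array([-x[1],x[0],0]);t=pad+.005*out;t[2]=.115
print("target",t,"now",s["tool_pos"],"shift",tool(t,s))
E
python3 m.py
```

```text
[28.5 30.5 16.9]
[29.5 29.5 15. ]
pad [ 0.48860889 -0.15772319  0.085     ] ring [ 0.48533474 -0.23063063  0.082     ] piv [ 0.64002032 -0.20284357  0.085     ] sep 0.07304255156087973 len 0.15329369315106633
150 [(240, 247), (295, 303)]
170 [(244, 252), (290, 298)]
190 [(248, 257), (284, 294)]
210 [(243, 297)]
yaw -0.05656645222694447
sq [ 0.56713708 -0.19871642  0.078     ] from pad/ring [ 0.57383266 -0.19909557  0.0835    ]
target [ 0.48889157 -0.15273119  0.115     ] now [ 0.56752823 -0.19595099  0.23308363] shift [0.08025216 0.03934575 0.11835084]
```

```bash

python3 -m jog '[[[-1,0.04,0.02,0,0],[-1,0.08,0.039,0,0],[-1,0.08,0.039,0.04,0],[-1,0.08,0.039,0.08,0],[-1,0.08,0.039,0.118,0]]]'
python3 -m jog '[[[-1,0,0,0,0],[-1,0,0,0,0],[-1,0,0,0,0],[-1,0,0,0,0],[-1,0,0,0,0]]]'
python3 -c "
from h import *
zs=[]
for i in range(6):
  s=robot.observe();zs.append([*s['tool_pos'],*s['contact_force']]);a=robot.read_camera('side')
print(np.round(np.mean(zs,0),4),np.round(np.std(zs,0),4))
cv2.imwrite('pics/s3.png',cv2.resize(a[220:310,220:380,::-1],None,fx=5,fy=5))"
```

```text
time: 5.83
tool_pos: [0.4894, -0.1531, 0.1159]
tool_rot: [-3.141, 0.002, 3.095]
contact_force: [1.3, 0.2, -0.5]
opening: 0.0254
grip_force: 0.0
time: 6.25
tool_pos: [0.4913, -0.1541, 0.1187]
tool_rot: [-3.14, 0.004, 3.095]
contact_force: [-0.4, -0.4, 0.9]
opening: 0.0006
grip_force: 0.0
[ 0.4907 -0.1538  0.118  -0.1075  0.1789 -0.2532] [4.000e-04 2.000e-04 5.000e-04 4.895e-01 3.909e-01 5.953e-01]
```

View pics/s3.png

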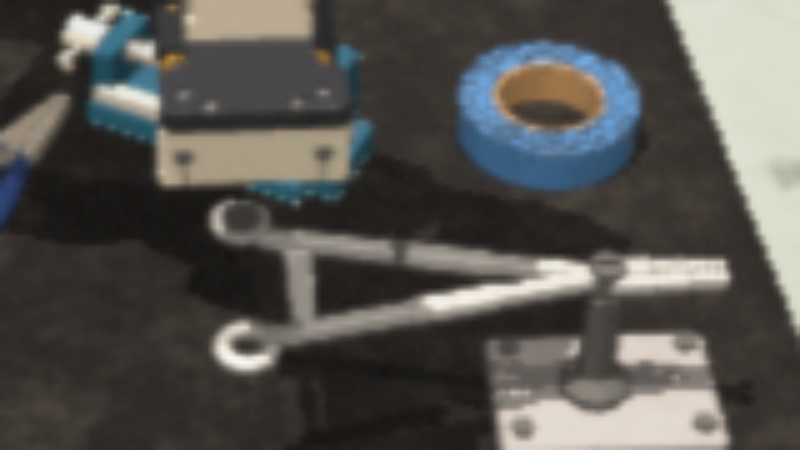

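The side view shows the clamp still locked, with its pad at px (268,264), which agrees with the wrist measurement. The gripper is above it, so I press.

```bash

python3 -m jog '[[[-1,0,0,0.012,0],[-1,0,0,0.02,0],[-1,0,0,0.026,0],[-1,0,0,0.030,0],[-1,0,0,0.034,0]]]'
python3 -m jog '[[[-1,0,0,0,0],[-1,0,0,0,0],[-1,0,0,0,0],[-1,0,0,0,0],[-1,0,0,0,0]]]'
python3 -c "
from h import *
zs=[]
for i in range(6):
  s=robot.observe();zs.append([*s['tool_pos'],*s['contact_force']]);a=robot.read_camera('side')
print(np.round(np.mean(zs,0),4))
cv2.imwrite('pics/s4.png',cv2.resize(a[220:310,220:380,::-1],None,fx=5,fy=5))"
```

```text
time: 6.97
tool_pos: [0.4899, -0.1535, 0.0824]
tool_rot: [3.141, -0.0, 3.095]
contact_force: [-0.5, 0.2, 2.8]
opening: 0.0007
grip_force: 1.5
time: 7.38
tool_pos: [0.4899, -0.1535, 0.0829]
tool_rot: [3.142, 0.0, 3.095]
contact_force: [-1.7, 0.1, 2.7]
opening: 0.0005
grip_force: 1.4
[ 0.49   -0.1535  0.0828 -1.3537  0.2481  2.8221]
```

View pics/s4.png

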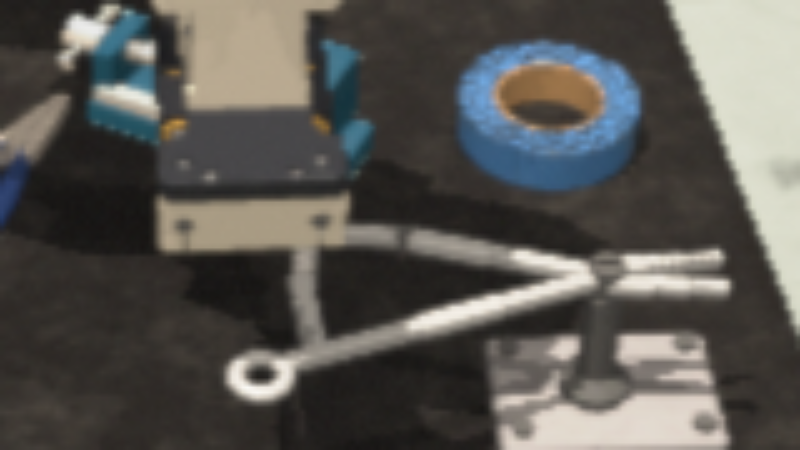

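The pad is bent down and the jaws and handles have sprung open: the ring has moved to crop (260,375). I lift off.

```bash

python3 -m jog '[[[-1,0,0,-0.01,0],[-1,0,0,-0.03,0],[-1,0,0,-0.07,0],[-1,0,0,-0.11,0],[-1,0,0,-0.15,0]]]'
python3 -m jog '[[[-1,0,0,0,0],[-1,0,0,0,0],[-1,0,0,0,0],[-1,0,0,0,0],[-1,0,0,0,0]]]'
python3 -c "
from h import *
s=robot.observe();a=robot.read_camera('side')
cv2.imwrite('pics/s5.png',cv2.resize(a[220:310,220:380,::-1],None,fx=5,fy=5))"
```

```text
time: 8.1
tool_pos: [0.4898, -0.1534, 0.235]
tool_rot: [3.141, 0.0, 3.095]
contact_force: [1.8, -2.0, -0.3]
opening: 0.0004
grip_force: 0.0
time: 8.52
tool_pos: [0.4894, -0.1532, 0.2312]
tool_rot: [3.14, -0.003, 3.095]
contact_force: [-0.4, -0.0, -0.0]
opening: 0.0005
grip_force: 0.0
```

View pics/s5.png

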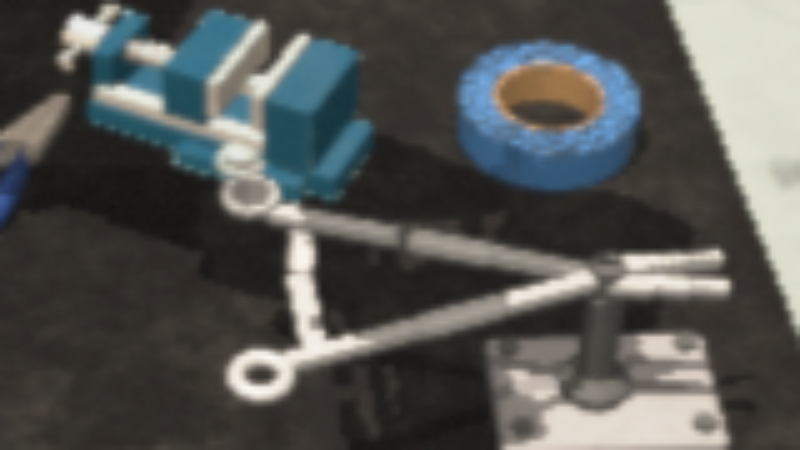

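The pad is at side px (269.6,258.6) and the ring at (272,295). Both match their starting positions, so the clamp is fully open, the pad is back up and the gripper is clear.

```bash
python3 -c "
from cell import robot
print(robot.hand_in())"
```

```text
the job is handed in; nothing more can be done
None
```

The job is handed in: the open clamp locked, stayed locked with nothing touching it, and sprang fully open again after the thumb-pad press (images match its starting position); the shut clamp was left alone, and the judge's verdict was not shown.

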